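Make up the power-cut tray

TASK

Make up the power-cut tray on the shoe cabinet: lay the torch in the long holder, stand the candle in the wide ring and the battery in the narrow ring, and lay the matchbox flat in the small oblong holder, each down on its holder's floor inside the lip. Leave the upturned sake cup and the black spectacle case where they are.

Things in the scene. Friction and masses are not known exactly. Their poses are not given: they have to be found in the camera images.
- torch_mid (a point): Black plastic torch lying on its flat underside, 128 mm long: a body 32 mm wide and 30 mm high, and a wider head (44 mm wide, 36 mm high, last 40 mm) with a clear lens; pale sliding switch on top. Point: half-way along its length, 15 mm above its underside, on the body, near the centre of mass. x along the torch towards the lens, z up. About 120 g.
- candle_mid (a point): Cream wax pillar candle standing upright, 46 mm diameter, 50 mm high, flat top with a dark wick (10 mm more, soft, not to be gripped). Straight-sided. Point: on its axis 25 mm above its underside; z up. About 75 g.
- battery_mid (a point): Large (D size) battery standing upright, steel, dark and copper bands, 33 mm diameter, 59 mm high plus a 2 mm nipple on top. Point: on its axis 30 mm above its underside; z up. About 140 g.
- matchbox_mid (a point): Matchbox lying flat, 58 x 38 x 22 mm high, paper top with a round emblem, brown striking sides. Point: its centre, 11 mm above its underside. x along the 58 mm side, y along the 38 mm side, z up. About 30 g.
- trough_floor (a point): The long holder for the torch: rectangle with white lip 3 mm thick and 6 mm high, inside 150 mm along its y and 64 mm along its x. It is fixed in the upper (teal) of two stacked trays (outer 182 x 278 mm, fixed; teal rim 36 mm above the table, 8 mm above this floor). The origin is the centre of the holder's floor, 28 mm above the table, z up; its x and y are those of the tray (y along the tray's long side).
- wide_ring_floor (a point): The wide round holder for the candle: ring with white lip 3 mm thick and 6 mm high, 66 mm inside diameter, on an 82 mm square grey plate. Same trays, floor height and axes as the long holder; the origin is the centre of the ring's floor.
- narrow_ring_floor (a point): The narrow round holder for the battery: ring with white lip 3 mm thick and 6 mm high, 53 mm inside diameter, on an 82 mm square grey plate. Same trays, floor height and axes; origin at the centre of the ring's floor.
- oblong_floor (a point): The small oblong holder for the matchbox: rectangle with white lip 3 mm thick and 6 mm high, inside 76 mm along its x and 58 mm along its y, on an 82 mm square grey plate. Same trays, floor height and axes; origin at the centre of its floor. This holder and the two rings stand in a row, 86 mm apart, in any order, along the tray's side nearer the robot; the long holder is behind the row.
- sake_cup_mid (a point): Look-alike to leave alone: white ceramic sake cup turned upside down, 52 mm across at the table, tapering to a 27 mm foot ring on top, 48 mm high. Point: on its axis, 24 mm up.
- glasses_case_mid (a point): Look-alike to leave alone: black spectacle case with round ends, 140 x 50 x 32 mm high, no lens, no switch. Point: its centre, 16 mm up; x along its length. Other bystanders near the work (clothespin, bell, dish, tin, shoehorn) are under 60 mm high and lie clear of it; taller things stand only beyond 0.78 m ahead or 0.52 m to either side.
Not all that is in view belongs to the job. Leave any green or purple look-alike of the part that bears torch_mid alone.

How it is judged:
At the end, for the whole second after the job is handed in: Torch within 15.5 mm and 0.3 rad of the long holder, candle and battery within 11.5 mm of their rings' centres, matchbox within 14.5 mm and 0.4 rad of its holder; each on the floor (3 mm), level to 0.1 rad, still (0.01 m/s, 0.1 rad/s); cup and case moved under 25 mm (horizontal distance between torch_mid and trough_floor below 0.0155 m and z of torch_mid in the frame of trough_floor between 0.012 and 0.018 m and angle between each of torch_mid, candle_mid, battery_mid, matchbox_mid's own z axis and vertical below 0.1 rad and linear speed of each of torch, candle, battery, matchbox below 0.01 m/s and angular speed of each of torch, candle, battery, matchbox below 0.1 rad/s and horizontal distance between candle_mid and wide_ring_floor below 0.0115 m and z of candle_mid in the frame of wide_ring_floor between 0.022 and 0.028 m and horizontal distance between battery_mid and narrow_ring_floor below 0.0115 m and z of battery_mid in the frame of narrow_ring_floor between 0.027 and 0.033 m and horizontal distance between matchbox_mid and oblong_floor below 0.0145 m and z of matchbox_mid in the frame of oblong_floor between 0.008 and 0.014 m and angle between the x axis of torch_mid and the y axis of trough_floor, either way round below 0.3 rad and angle between the x axis of matchbox_mid and the x axis of oblong_floor, either way round below 0.4 rad and distance of each of sake_cup_mid, glasses_case_mid from where it was at the start of the episode below 0.025 m); the robot touches nothing.
It fails at once if the sake cup is moved by more than 25 mm or tipped (distance of sake_cup_mid from where it was at the start of the episode above 0.025 m or angle between sake_cup_mid's own z axis and vertical above 0.3 rad).
It fails at once if the spectacle case is moved by more than 25 mm (distance of glasses_case_mid from where it was at the start of the episode above 0.025 m).
It also fails if it takes over 109 s, if anything falls off the work surface, if the arm or the gripper's body presses on something with over 40 N, if the wrist force passes 120 N, or if a joint passes its speed limit or range.

ROBOT

A 6-joint arm with a two-finger parallel gripper is mounted at the origin on the work surface. World frame = base frame: x ahead of the robot, y to its left, z up, the work surface at z = 0. Lengths are in m, angles in rad, forces in N, time in s.
With the tool pointing down it reaches from about 0.375 to 0.9 m from the base axis. Payload 3.1 kg.
Tool frame: the origin (TCP) lies at the very end of the fingers, on their centre line; the grasp point (between the pads) lies 19 mm behind it; z points along the fingers, y is the line along which they close (so a half turn about z gives the same grasp; the last joint's range is limited). The gripper opens to 85 mm and grips with 20 to 120 N. Pads are 22 mm wide; open, the fingers measure 114 mm over their backs; the gripper's body (76 mm by 85 mm) begins 54 mm behind the grasp point. The pads swing forward as they close: fully open they stand 13 mm farther back than shut.
Start: joints at [0.957, 0.527, 1.433, -0, 1.181, -0.178], TCP at [0.264, 0.567, 0.231] pointing down, gripper open.
Joint ranges: [-3.08, 3.08], [-0.75, 2.2], [0.22, 2.44], [-1.43, 4.57], [0, 2.65], [-2.85, 2.85]. Speed limits (rad/s): [2.79, 2.79, 3.14, 3.14, 3.14, 3.14].

INTERFACE

Orientations are given as a unit quaternion [x, y, z, w].
In Python, from station import manip gives the robot as it stands.
- The arm moves only by the shell command python3 -m handwheel 'ROWS' [FORCE]. ROWS is JSON, a list of rows, each a list of 7 numbers: the shift along the world's x, y, z in mm, then the turn, a rotation vector about the world's x, y, z in degrees, then the opening, from 0 (shut) to 1 (fully open). A call has exactly 10 rows; each row shifts and turns the commanded pose from where the row before left it; what a row does not reach is not made up. A row lasts 1/8 s, in which the tool goes at most 62.5 mm and 10.7 degrees, less where a joint would pass 70% of its speed; a pose out of reach is approached as far as the arm can. A call is refused whole if a number of a shift passes 62.5 or a number of a turn 10.7, either way. A call with a gripper value outside its range is refused whole. The fingers move at their own pace and stop on an object; FORCE is the grip in N (left out, the last holds). Time passes only in rows, so rows that do not move let the fingers close, or fill a call up. It gives the time, the measured TCP pose, the force, the opening and the grip force at its end, in the units of the state.
- manip.sense(): the state, without advancing time (a new reading comes with each control period).
- manip.snapshot(name): name is "scene" or "side" or "wrist"; returns the picture (480x640x3 uint8, red, green, blue); there is no depth.
- manip.get_calibration(name): a dict with "K" (3x3 intrinsics, pixels), "k1" (the pictures are not rectified: a ray, as slopes to the right and down, at radius r is drawn at 1 + k1 r^2 times it, then the intrinsics apply), "rvec" (rotation vector, rad) and "tvec" (3), from world to camera coordinates, as OpenCV has them. Camera axes: x right, y down, z forward; pixel columns grow to the right and rows downward; lengths in m; the calibration is good to about 2 mm. A picture is of the moment at which its call begins: read the wrist's pose just before it. get_calibration takes no time and is no camera call; for the wrist camera it gives the pose at the moment of the call.
- manip.sign_off(): hands the job in; it is judged then, once.
The state is a dict: "t": time; "q": joint angles; "qd": joint speeds; "tau": joint torques, N m; "tcp_pos": TCP position; "tool_rot": TCP orientation; "force": force on the tool from outside, world axes, zero at the start; "ft_torque": the same for the moment, N m; "finger_gap": opening from 0.0 (shut) to 1.0 (fully open); "gripper_force": force on a finger pad.
Only numpy, scipy, OpenCV 4.12 (cv2) and the standard library are available. Lean on these libraries where they do the work, as an engineer would, in place of code of your own. Each camera call takes 0.05 s, during which the arm holds its last target. There are 200 camera calls.

## Working session

There is one attempt and no reset: what is moved stays moved. The work goes in short steps, Python scripts to look and compute and a shell command to move; the robot and the scene stay as the last step left them, time stands still between calls to the robot, and variables do not carry over. Pictures are saved under pics/ and viewed, at most 14 in all, crops included, and the job is handed in when it is done.

```bash
mkdir -p pics
cat > h.py <<'E'
import numpy as np, cv2
from station import manip
def snap(n,f):
    c=manip.get_calibration(n); im=manip.snapshot(n)
    cv2.imwrite(f'pics/{f}.png',im[:,:,::-1]); np.save(f'pics/{f}.npy',np.array([c],dtype=object),allow_pickle=True); return im,c
def load(f): return np.load(f'pics/{f}.npy',allow_pickle=True)[0]
def ray(c,uv):
    K=np.array(c['K']);a=(uv[0]-K[0,2])/K[0,0];b=(uv[1]-K[1,2])/K[1,1]
    rd=np.hypot(a,b);r=rd
    for _ in range(30): r=rd/(1+c['k1']*r*r)
    s=r/rd if rd else 1
    R=cv2.Rodrigues(np.array(c['rvec'],float))[0]
    return -R.T@np.array(c['tvec'],float).ravel(), R.T@np.array([a*s,b*s,1])
def at(c,uv,z):
    o,d=ray(c,uv); return np.round(o+d*(z-o[2])/d[2],4)
def proj(c,p):
    R=cv2.Rodrigues(np.array(c['rvec'],float))[0];q=R@np.array(p)+np.array(c['tvec'],float).ravel()
    a,b=q[:2]/q[2];s=1+c['k1']*(a*a+b*b);K=np.array(c['K'])
    return np.round([K[0,0]*a*s+K[0,2],K[1,1]*b*s+K[1,2]],1)
E
python3 - <<'E'
from h import *
for n in ('scene','side','wrist'): snap(n,n+'0')
for n in ('scene','side','wrist'):
    c=manip.get_calibration(n);print(n,ray(c,(320,240)),c['K'],c['k1'])
s=manip.sense();print(s['tcp_pos'],s['tool_rot'],s['t'])
E
```

```text
scene (array([ 1.26446538, -0.52616235,  0.77500614]), array([-0.6644865 ,  0.43999687, -0.60455009])) [[535.32672306   0.         308.16011278]
 [  0.         535.32672306 233.87067621]
 [  0.           0.           1.        ]] -0.12147436741337367
side (array([ 0.21430384, -0.71981004,  0.90190956]), array([ 0.16300205,  0.64538437, -0.74658251])) [[536.53558502   0.         327.23949662]
 [  0.         536.53558502 249.20029931]
 [  0.           0.           1.        ]] 0.011743030026557725
wrist (array([0.19132609, 0.59984483, 0.37383028]), array([ 0.27304362, -0.11358986, -0.95546186])) [[383.43969689   0.         314.78635735]
 [  0.         383.43969689 245.11522623]
 [  0.           0.           1.        ]] 0.009052940213842021
[0.26348072 0.56614646 0.23055946] [ 2.16182225e-01  9.76352674e-01 -7.71455190e-04 -3.25833803e-04] 0.15
```

View pics/scene0.png

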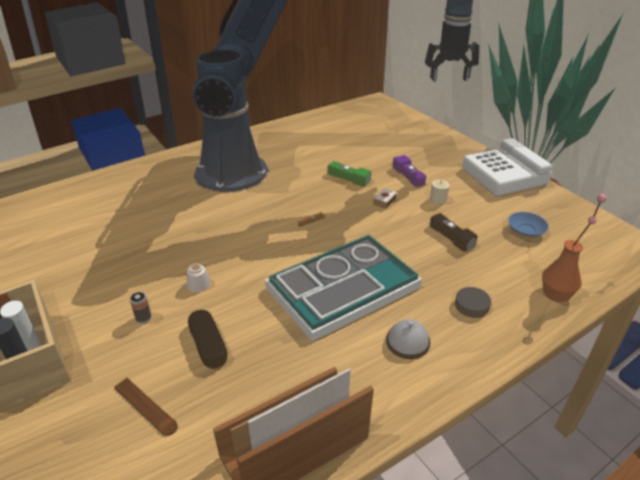

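View pics/side0.png

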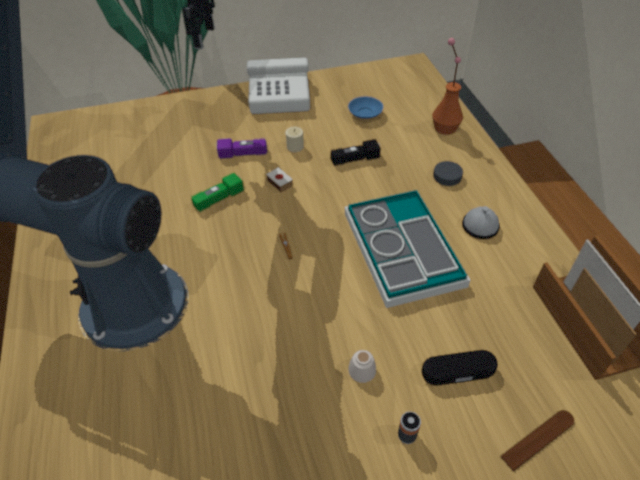

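Side picture:
- Torch: candidates are black (355,153), green (217,191), purple (242,148) and the spectacle case (459,367). I choose black, which has a lens head and pale switch.
- Candle: cream with wick (294,138), against the white cup (363,366). I choose the cream one.
- Battery: (409,428), banded and upright.
- Matchbox: (279,178).
- Tray: around (405,245), with the narrow ring at (374,215), wide ring at (387,242), oblong at (402,274) and trough at (428,246).

Next I'll check these in one enlarged crop and get rough positions.

Run:
```python
from h import *
S=load('side0');C=load('scene0')
im=cv2.imread('pics/side0.png')
cv2.imwrite('pics/crop1.png',np.hstack([cv2.resize(im[110:310,250:480],None,fx=2.4,fy=2.4,interpolation=2)[:480,:552], cv2.resize(im[380:460,370:450],(240,480),interpolation=2)]))
for n,a,b,z in [('torch',(355,153),(453,232),.015),('tTail',(333,156),(433,221),.015),('tHead',(379,150),(473,242),.018),('candle',(294.5,139),(440,191),.025),('match',(279,178),(385,198),.011),('batt',(409,428),(141,307),.03),('cup',(363,367),(198,279),.024),('case',(459,367),(207,339),.016),('narrow',(374,215),(365,253),.028),('wide',(387,242),(332,266),.028),('obl',(402,274),(298,282),.028),('trough',(428,246),(344,294),.028)]:
    print(n,at(S,a,z)[:2],at(C,b,z)[:2])
```

```text
torch [0.5743 0.3107] [0.5788 0.3118]
tTail [0.5167 0.3154] [0.5181 0.303 ]
tHead [0.6361 0.301 ] [0.6363 0.3197]
candle [0.436  0.3988] [0.4361 0.4037]
match [0.3661 0.2772] [0.3662 0.2741]
batt [ 0.4352 -0.4113] [ 0.4341 -0.4071]
cup [ 0.3987 -0.2803] [ 0.4109 -0.2731]
case [ 0.5686 -0.3251] [ 0.5722 -0.3251]
narrow [0.543  0.0743] [0.5389 0.075 ]
wide [ 0.5431 -0.0111] [ 0.5356 -0.0122]
obl [ 0.5424 -0.1027] [ 0.5395 -0.1012]
trough [ 0.6237 -0.0468] [ 0.6222 -0.042 ]
```

View pics/crop1.png

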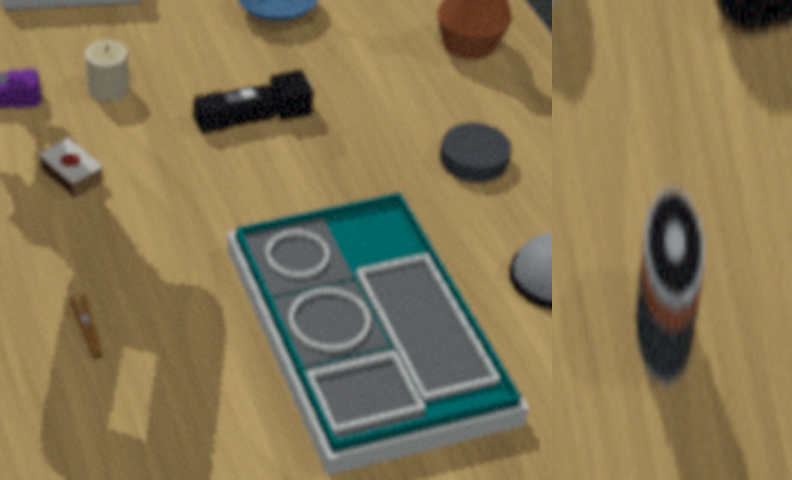

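View pics/wrist0.png

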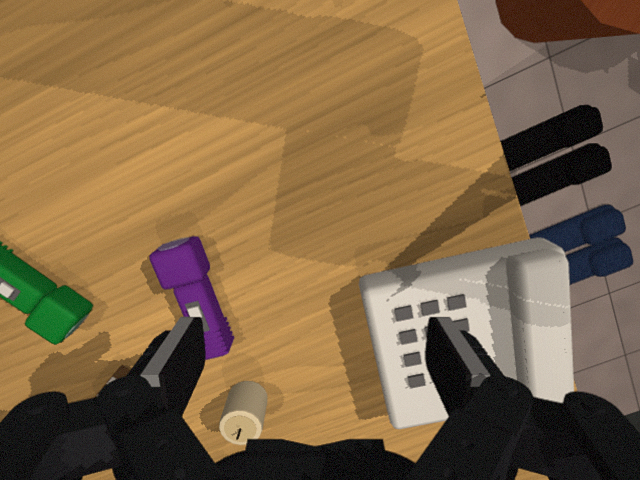

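The crop confirms it: the black torch has a pale switch and a wide head on its +x side, the candle is cream with a wick, and the battery has a copper band with the nipple up. The wrist view shows the purple torch (195,295), the candle (243,412) and the phone. Now I'll hover over the candle and square up the tool.

```bash
python3 -m handwheel '[[43,-42,-7,0,0,6.25,1],[43,-42,-8,0,0,6.25,1],[43,-41,-8,0,0,6.25,1],[43,-41,-8,0,0,6.25,1],[0,0,0,0,0,0,1],[0,0,0,0,0,0,1],[0,0,0,0,0,0,1],[0,0,0,0,0,0,1],[0,0,0,0,0,0,1],[0,0,0,0,0,0,1]]' 40
python3 - <<'E'
from h import *
s=manip.sense();print(s['tcp_pos'],s['tool_rot'])
im,c=snap('wrist','w1')
for p in [(.436,.40,.05),(.366,.276,.022),(.436,.4,0)]: print(proj(c,p))
E
```

```text
t: 1.4
tcp_pos: [0.4354, 0.401, 0.2004]
tool_rot: [-0.001, 1.0, 0.0, 0.0]
force: [-0.7, 0.5, 0.7]
finger_gap: 1.001
gripper_force: 0.0
[0.435432   0.40099662 0.20040171] [-7.07027561e-04  9.99999747e-01  3.92786579e-05  6.84555182e-05]
[313.3 227.1]
[159.3 133.5]
[313.5 212.7]
```

View pics/w1.png

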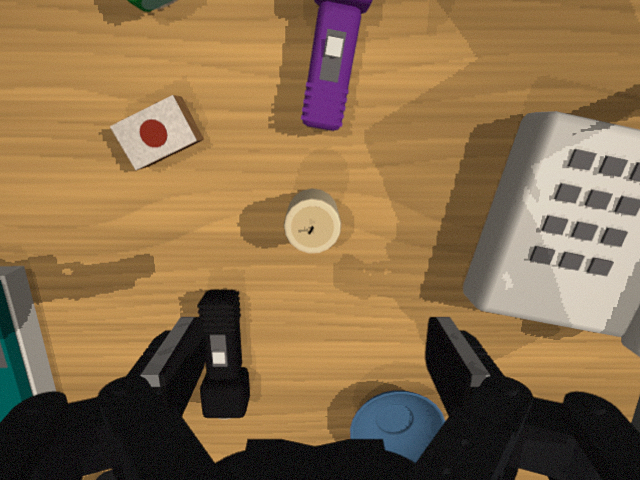

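The wrist view shows the candle top at (312.5,226), matchbox emblem at (153,133) with top corners (110,128), (179,96), (200,137) and (136,169), torch tail at (220,292) and head end at (224,416).

Run:
```python
from h import *
c=load('w1')
print('candle',at(c,(312.5,226),.05))
m=[at(c,p,.022)[:2] for p in [(110,128),(179,96),(200,137),(136,169)]]
print(m,'ctr',np.mean(m,0),'emblem',at(c,(153,133),.022),'ang',np.degrees(np.arctan2(*(m[1]-m[0])[::-1])),np.degrees(np.arctan2(*(m[2]-m[3])[::-1])))
print('torch',at(c,(220,292),.030),at(c,(224,416),.02),at(c,(219,350),.03), at(c,(203,310),.03),at(c,(239,310),.03))
```

```text
candle [0.4351 0.3994 0.05  ]
[array([0.362 , 0.2372]), array([0.3378, 0.2949]), array([0.3686, 0.3084]), array([0.3943, 0.2533])] ctr [0.365675 0.27345 ] emblem [0.3656 0.271  0.022 ] ang 112.75370043252614 115.00550719456292
torch [0.5018 0.3165 0.03  ] [0.6468 0.3078 0.02  ] [0.5616 0.3112 0.03  ] [0.5197 0.2998 0.03  ] [0.5197 0.3325 0.03  ]
```

```bash
python3 -m handwheel '[[0,-1.5,-48,0,0,0,1],[0,0,-50,0,0,0,1],[0,0,-50,0,0,0,1],[0,0,-30,0,0,0,1],[0,0,-10,0,0,0,1],[0,0,0,0,0,0,0.4],[0,0,0,0,0,0,0.4],[0,0,0,0,0,0,0.3],[0,0,0,0,0,0,0.3],[0,0,0,0,0,0,0.3]]' 30
```

```text
t: 2.7
tcp_pos: [0.4369, 0.3998, 0.014]
tool_rot: [-0.0, 1.0, 0.001, 0.001]
force: [-0.3, -0.3, 7.0]
finger_gap: 0.529
gripper_force: 31.2
```

```bash
python3 -m handwheel '[[0,0,50,0,0,0,0.3],[0,0,60,0,0,0,0.3],[13,-50,60,0,0,0,0.3],[13,-52,15,0,0,0,0.3],[13,-52,0,0,0,0,0.3],[13,-52,0,0,0,0,0.3],[13,-52,0,0,0,0,0.3],[13,-51,0,0,0,0,0.3],[13,-51,0,0,0,0,0.3],[12,-50,0,0,0,0,0.3]]'; python3 -m handwheel '[[0,0,0,0,0,0,0.3],[0,0,0,0,0,0,0.3],[0,0,0,0,0,0,0.3],[0,0,0,0,0,0,0.3],[0,0,0,0,0,0,0.3],[0,0,0,0,0,0,0.3],[0,0,0,0,0,0,0.3],[0,0,0,0,0,0,0.3],[0,0,0,0,0,0,0.3],[0,0,0,0,0,0,0.3]]';python3 - <<'E'
from h import *
im,c=snap('wrist','w2')
E
```

```text
t: 3.95
tcp_pos: [0.5361, -0.0021, 0.185]
tool_rot: [-0.0, 1.0, 0.0, 0.0]
force: [0.2, -0.2, -0.4]
finger_gap: 0.53
gripper_force: 31.2
t: 5.2
tcp_pos: [0.5361, -0.0005, 0.1847]
tool_rot: [-0.0, 1.0, -0.0, 0.0]
force: [-0.7, 0.5, -1.2]
finger_gap: 0.529
gripper_force: 31.3
```

View pics/w2.png

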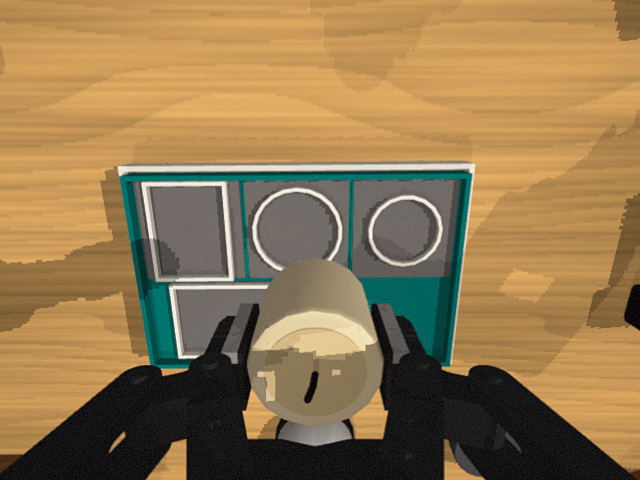

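The wrist view shows the oblong at (188,232), wide ring at (297,230), narrow ring at (405,230), and the trough with its left edge at x=175 (partly hidden). The tray is square to the world. Next I'll fit the lips.

Run:
```python
from h import *
c=load('w2');im=cv2.imread('pics/w2.png')
w=((im.min(2)>150)&(im.max(2).astype(int)-im.min(2)<40)).astype(np.uint8)
for n,(u0,u1,v0,v1) in dict(obl=(138,238,179,285),wide=(247,345,184,275),narrow=(363,446,188,272),trough=(165,250,280,362)).items():
    v,u=np.nonzero(w[v0:v1,u0:u1]);P=np.array([at(c,(a+u0,b+v0),.034)[:2] for a,b in zip(u,v)])
    if n in('wide','narrow'):
        A=np.c_[2*P,np.ones(len(P))];s=np.linalg.lstsq(A,(P**2).sum(1),rcond=None)[0]
        print(n,len(P),s[:2],np.sqrt(s[2]+s[:2]@s[:2]))
    else: print(n,len(P),np.percentile(P,[1,99],axis=0),cv2.minAreaRect(P.astype(np.float32)))
print([at(c,p,.036) for p in [(127,178),(469,173)]])
print(manip.sense()['tcp_pos'])
```

```text
obl 1521 [[ 0.5011  -0.13288]
 [ 0.5831  -0.0679 ]] ((0.5418806672096252, -0.1003652811050415), (0.08262882381677628, 0.06513291597366333), 0.5635424852371216)
wide 870 [ 0.5407554  -0.01442909] 0.03419643255252627
narrow 809 [0.54015429 0.07163578] 0.027779878450436262
trough 836 [[ 0.5822 -0.1218]
 [ 0.6563 -0.0567]] ((0.6197500228881836, -0.08969999849796295), (0.06939999759197235, 0.07510000467300415), 90.0)
[array([ 0.4979, -0.1422,  0.036 ]), array([0.4938, 0.1158, 0.036 ])]
[ 5.36043632e-01 -4.31002336e-04  1.84646548e-01]
```

```bash
python3 -m handwheel '[[5.5,-14,-30,0,0,0,0.3],[0,0,-40,0,0,0,0.3],[0,0,-40,0,0,0,0.3],[0,0,-15,0,0,0,0.3],[0,0,-9,0,0,0,0.3],[0,0,-4,0,0,0,0.3],[0,0,-3,0,0,0,0.3],[0,0,0,0,0,0,0.3],[0,0,0,0,0,0,0.3],[0,0,0,0,0,0,0.3]]'
```

```text
t: 6.5
tcp_pos: [0.5418, -0.0144, 0.044]
tool_rot: [-0.0, 1.0, -0.0, 0.0]
force: [-0.4, -0.1, -0.6]
finger_gap: 0.528
gripper_force: 31.3
```

```bash
python3 -m handwheel '[[0,0,-1,0,0,0,0.3],[0,0,-1,0,0,0,0.3],[0,0,0,0,0,0,0.3],[0,0,0,0,0,0,0.6],[0,0,0,0,0,0,0.7],[0,0,0,0,0,0,0.8],[0,0,0,0,0,0,0.8],[0,0,30,0,0,0,0.8],[0,0,50,0,0,0,0.8],[0,0,50,0,0,0,0.9]]'
```

```text
t: 7.75
tcp_pos: [0.5411, -0.0143, 0.1726]
tool_rot: [-0.0, 1.0, 0.0, -0.001]
force: [-0.1, 0.3, -0.4]
finger_gap: 0.902
gripper_force: 0.0
```

```bash
python3 -m handwheel '[[-20,33,0,0,0,-7.3,0.9],[-20,33,0,0,0,-7.3,0.9],[-19,32,0,0,0,-7.3,0.9],[-19,32,0,0,0,-7.3,0.9],[-19,32,-10,0,0,-7.3,0.9],[-19,32,-10,0,0,-7.3,0.9],[-19,31,-10,0,0,-7.3,0.9],[-20,31,-10,0,0,-7.3,0.9],[-20,31,-10,0,0,-7.6,0.9],[0,0,0,0,0,0,0.9]]'
python3 - <<'E'
from h import *
s=manip.sense();print(s['q'])
im,c=snap('wrist','w3')
print(proj(c,(.366,.273,.022)))
g=im.astype(int);m=((g[:,:,0]>110)&(g[:,:,1]<70)&(g[:,:,2]<70));v,u=np.nonzero(m);print(len(u),u.mean(),v.mean(),at(c,(u.mean(),v.mean()),.022))
w=((g.min(2)>130)&(g.max(2)-g.min(2)<50)).astype(np.uint8)
n,l,st,ce=cv2.connectedComponentsWithStats(w)
for i in range(1,n):
    if st[i,4]>800:
        v,u=np.nonzero(l==i);P=np.array([at(c,q,.022)[:2] for q in zip(u,v)],np.float32);print(st[i],cv2.minAreaRect(P))
E
```

```text
t: 9.0
tcp_pos: [0.3644, 0.2737, 0.1211]
tool_rot: [0.543, 0.84, -0.001, -0.001]
force: [-0.3, -0.2, 0.8]
finger_gap: 0.898
gripper_force: 0.0
[ 3.97981177e-01  4.95053299e-01  1.95108238e+00  2.07071201e-04
  6.97962984e-01 -2.58945837e-02]
[317.6 248.2]
741 316.60323886639674 250.7098515519568 [0.3661 0.2711 0.022 ]
[ 288  209   58   82 3778] ((0.36612194776535034, 0.2709658145904541), (0.037595123052597046, 0.0571465902030468), 24.367733001708984)
```

```bash
python3 -m handwheel '[[1.5,-2.5,-40,0,0,0,0.9],[0,0,-50,0,0,0,0.9],[0,0,-20,0,0,0,0.8],[0,0,-7,0,0,0,0.8],[0,0,0,0,0,0,0.8],[0,0,0,0,0,0,0.4],[0,0,0,0,0,0,0.3],[0,0,0,0,0,0,0.2],[0,0,0,0,0,0,0.2],[0,0,0,0,0,0,0.2]]' 25
```

```text
t: 10.3
tcp_pos: [0.3688, 0.2703, 0.0058]
tool_rot: [0.544, 0.839, 0.001, 0.001]
force: [0.6, -2.4, 5.3]
finger_gap: 0.436
gripper_force: 26.2
```

```bash
python3 -m handwheel '[[0,0,45,0,0,0,0.2],[0,0,55,0,0,0,0.2],[20,-45,30,0,0,8.2,0.2],[22,-46,0,0,0,8.2,0.2],[22,-46,0,0,0,8.2,0.2],[22,-46,0,0,0,8.2,0.2],[22,-46,0,0,0,8.2,0.2],[22,-46,0,0,0,8.2,0.2],[22,-46,0,0,0,8.2,0.2],[22,-46,0,0,0,8.2,0.2]]'
python3 -m handwheel '[[0,0,0,0,0,0,0.2],[0,0,0,0,0,0,0.2],[0,0,0,0,0,0,0.2],[0,0,0,0,0,0,0.2],[0,0,0,0,0,0,0.2],[0,0,0,0,0,0,0.2],[0,0,0,0,0,0,0.2],[0,0,0,0,0,0,0.2],[0,0,0,0,0,0,0.2],[0,0,0,0,0,0,0.2]]'
```

```text
t: 11.55
tcp_pos: [0.5424, -0.0983, 0.135]
tool_rot: [0.001, 1.0, 0.0, 0.0]
force: [1.3, 0.4, -1.7]
finger_gap: 0.442
gripper_force: 25.5
t: 12.8
tcp_pos: [0.5421, -0.097, 0.1346]
tool_rot: [0.003, 1.0, -0.0, -0.0]
force: [0.7, -0.7, -0.1]
finger_gap: 0.437
gripper_force: 25.5
```

```bash
python3 -m handwheel '[[1,-2,-30,0,0,0,0.2],[0,0,-40,0,0,0,0.2],[0,0,-18,0,0,0,0.2],[0,0,-7,0,0,0,0.2],[0,0,-3,0,0,0,0.2],[0,0,-1,0,0,0,0.2],[0,0,-1,0,0,0,0.2],[0,0,0,0,0,0,0.2],[0,0,0,0,0,0,0.2],[0,0,0,0,0,0,0.2]]'
```

```text
t: 14.05
tcp_pos: [0.5431, -0.0989, 0.0348]
tool_rot: [0.003, 1.0, -0.0, 0.0]
force: [0.6, -0.9, 0.0]
finger_gap: 0.437
gripper_force: 25.5
```

```bash
python3 -m handwheel '[[0,0,-1,0,0,0,0.2],[0,0,-0.5,0,0,0,0.2],[0,0,0,0,0,0,0.2],[0,0,0,0,0,0,0.5],[0,0,0,0,0,0,0.6],[0,0,0,0,0,0,0.65],[0,0,0,0,0,0,0.65],[0,0,30,0,0,0,0.65],[0,0,50,0,0,0,0.8],[0,0,50,0,0,0,0.9]]'
python3 - <<'E'
from h import *
im,c=snap('wrist','w4')
print(proj(c,(.541,-.0144,.078)),proj(c,(.542,-.1,.05)))
E
```

```text
t: 15.3
tcp_pos: [0.5427, -0.0988, 0.1641]
tool_rot: [0.003, 1.0, 0.0, -0.001]
force: [1.1, -1.1, 0.3]
finger_gap: 0.902
gripper_force: 0.0
[448.1 250. ] [312.7 239.3]
```

View pics/w4.png

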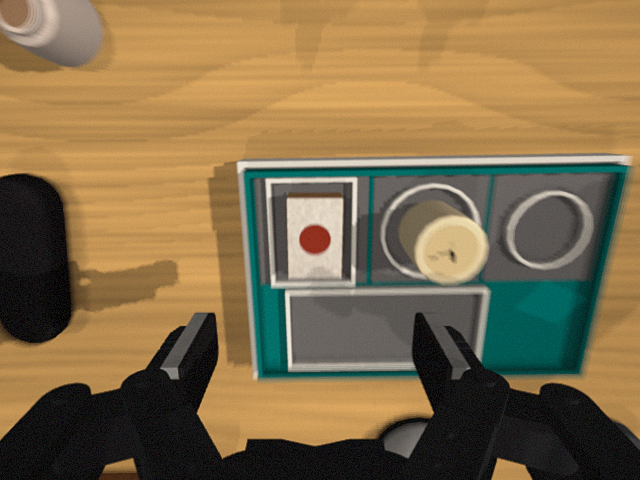

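The matchbox lies flat in the oblong (emblem 315,239), the candle stands in the wide ring (top 451,250), and the trough's lip corners are (287,291), (490,289), (481,370) and (287,370). On to the battery.

```bash
python3 -m handwheel '[[-15,-44,5,0,0,0,0.9],[-15,-44,5,0,0,0,0.9],[-15,-44,5,0,0,0,0.9],[-15,-44,5,0,0,0,0.9],[-16,-45,0,0,0,0,0.9],[-16,-45,0,0,0,0,0.9],[-16,-44,0,0,0,0,0.9],[0,0,0,0,0,0,0.9],[0,0,0,0,0,0,0.9],[0,0,0,0,0,0,0.9]]'
python3 - <<'E'
from h import *
c=load('w4')
print('trough',[at(c,p,.034)[:2] for p in [(287,291),(490,289),(481,370),(287,370)]],'match',at(c,(315,239),.05),'candle',at(c,(451,250),.078))
im,c=snap('wrist','w5')
print(proj(c,(.4345,-.409,.059)))
E
```

```text
t: 16.6
tcp_pos: [0.4353, -0.4074, 0.183]
tool_rot: [0.003, 1.0, 0.001, -0.0]
force: [-0.3, 0.1, -0.3]
finger_gap: 0.895
gripper_force: 0.0
trough [array([ 0.5889, -0.1204]), array([0.5881, 0.0373]), array([0.6619, 0.0397]), array([ 0.6611, -0.1224])] match [ 0.5418 -0.0984  0.05  ] candle [ 0.541  -0.0126  0.078 ]
[312.1 235.1]
```

View pics/w5.png

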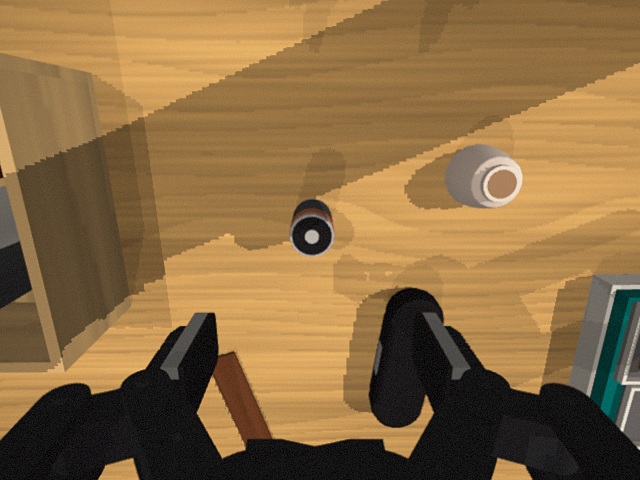

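The battery top is at (312,236), right under the tool. The cup (490,180) and case (405,350) are clear of the fingers.

```bash
python3 -m handwheel '[[-0.5,-1.5,-45,0,0,0,0.9],[0,0,-50,0,0,0,0.9],[0,0,-50,0,0,0,0.8],[0,0,-16,0,0,0,0.8],[0,0,-6,0,0,0,0.8],[0,0,0,0,0,0,0.4],[0,0,0,0,0,0,0.3],[0,0,0,0,0,0,0.2],[0,0,0,0,0,0,0.2],[0,0,0,0,0,0,0.2]]' 40
```

```text
t: 17.9
tcp_pos: [0.4354, -0.4113, 0.0181]
tool_rot: [0.003, 1.0, -0.001, 0.001]
force: [0.9, 0.8, 6.2]
finger_gap: 0.378
gripper_force: 40.0
```

```bash
python3 -m handwheel '[[0,0,50,0,0,0,0.2],[0,0,60,0,0,0,0.2],[10,45,50,0,0,0,0.2],[12,50,0,0,0,0,0.2],[12,50,0,0,0,0,0.2],[12,50,0,0,0,0,0.2],[12,50,0,0,0,0,0.2],[12,50,0,0,0,0,0.2],[12,50,0,0,0,0,0.2],[12,50,0,0,0,0,0.2]]'
python3 -m handwheel '[[11,45,-20,0,0,0,0.2],[0,40,-30,0,0,0,0.2],[0,0,0,0,0,0,0.2],[0,0,0,0,0,0,0.2],[0,0,0,0,0,0,0.2],[0,0,0,0,0,0,0.2],[0,0,0,0,0,0,0.2],[0,0,0,0,0,0,0.2],[0,0,0,0,0,0,0.2],[0,0,0,0,0,0,0.2]]'
```

```text
t: 19.15
tcp_pos: [0.5279, -0.0175, 0.1725]
tool_rot: [0.003, 1.0, -0.0, 0.0]
force: [0.5, 0.7, -1.2]
finger_gap: 0.376
gripper_force: 40.2
t: 20.4
tcp_pos: [0.5387, 0.066, 0.1221]
tool_rot: [0.003, 1.0, 0.0, -0.0]
force: [0.6, 0.3, -1.1]
finger_gap: 0.372
gripper_force: 40.4
```

```bash
python3 -m handwheel '[[2,5.5,-20,0,0,0,0.2],[0,0,-30,0,0,0,0.2],[0,0,-14,0,0,0,0.2],[0,0,-7,0,0,0,0.2],[0,0,-3,0,0,0,0.2],[0,0,-2,0,0,0,0.2],[0,0,-1,0,0,0,0.2],[0,0,0,0,0,0,0.2],[0,0,0,0,0,0,0.2],[0,0,0,0,0,0,0.2]]'
```

```text
t: 21.65
tcp_pos: [0.5412, 0.0714, 0.0461]
tool_rot: [0.003, 1.0, -0.0, 0.001]
force: [-0.8, 0.3, 5.5]
finger_gap: 0.375
gripper_force: 40.9
```

```bash
python3 -m handwheel '[[0,0,-0.5,0,0,0,0.2],[0,0,0,0,0,0,0.2],[0,0,0,0,0,0,0.4],[0,0,0,0,0,0,0.5],[0,0,0,0,0,0,0.6],[0,0,0,0,0,0,0.6],[0,0,0,0,0,0,0.6],[0,0,30,0,0,0,0.6],[0,0,50,0,0,0,0.7],[0,0,40,0,0,0,0.8]]'
python3 -m handwheel '[[5,40,0,0,0,0,0.9],[5,40,0,0,0,0,0.9],[5,40,0,0,0,0,0.9],[5,40,0,0,0,0,0.9],[5,40,0,0,0,0,0.9],[7,39,0,0,0,0,0.9],[0,0,0,0,0,0,0.9],[0,0,0,0,0,0,0.9],[0,0,0,0,0,0,0.9],[0,0,0,0,0,0,0.9]]'
python3 - <<'E'
from h import *
im,c=snap('wrist','w6')
E
```

```text
t: 22.9
tcp_pos: [0.5409, 0.0715, 0.1661]
tool_rot: [0.003, 1.0, -0.0, 0.0]
force: [0.7, -0.6, -0.3]
finger_gap: 0.797
gripper_force: 0.0
t: 24.15
tcp_pos: [0.5728, 0.3093, 0.1647]
tool_rot: [0.004, 1.0, -0.0, -0.0]
force: [-0.6, 0.4, -0.3]
finger_gap: 0.9
gripper_force: 0.0
```

View pics/w6.png

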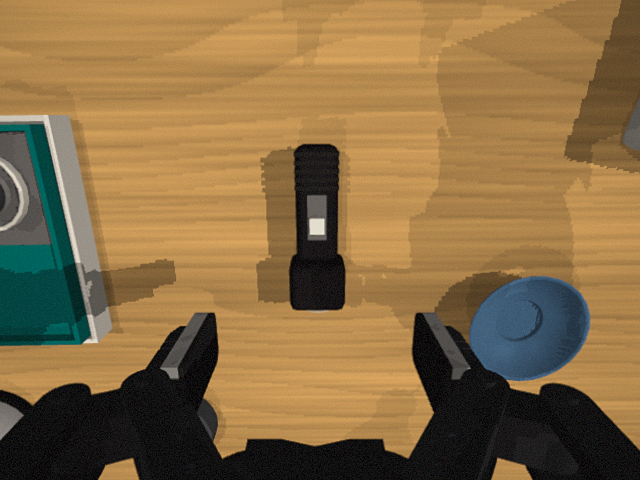

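The torch stands straight along the view: tail at (317,146), head end at (317,308), body edges at columns 297 and 338.

Run:
```python
from h import *
c=load('w6')
for p,z in [((317,146),.03),((317,146),.015),((317,309),.036),((317,309),.018),((297,235),.03),((338,235),.03),((317,256),.036)]: print(p,z,at(c,p,z))
print(manip.sense()['q'])
```

```text
(317, 146) 0.03 [0.51   0.3115 0.03  ]
(317, 146) 0.015 [0.5109 0.3116 0.015 ]
(317, 309) 0.036 [0.6342 0.3108 0.036 ]
(317, 309) 0.018 [0.6435 0.3109 0.018 ]
(297, 235) 0.03 [0.5751 0.296  0.03  ]
(338, 235) 0.03 [0.5753 0.327  0.03  ]
(317, 256) 0.036 [0.5899 0.311  0.036 ]
[ 3.24073581e-01  6.37529427e-01  1.42415300e+00 -9.37616445e-05
  1.08011789e+00 -1.23890547e+00]
```

```bash
python3 -m handwheel '[[1.5,1.5,-45,0,0,0,0.9],[0,0,-50,0,0,0,0.9],[0,0,-45,0,0,0,0.8],[0,0,-15,0,0,0,0.8],[0,0,-5.5,0,0,0,0.8],[0,0,0,0,0,0,0.4],[0,0,0,0,0,0,0.3],[0,0,0,0,0,0,0.2],[0,0,0,0,0,0,0.2],[0,0,0,0,0,0,0.2]]' 50
```

```text
t: 25.45
tcp_pos: [0.5757, 0.3124, 0.0062]
tool_rot: [0.003, 1.0, 0.001, 0.002]
force: [-0.6, 0.0, 7.2]
finger_gap: 0.362
gripper_force: 51.5
```

```bash
python3 -m handwheel '[[0,0,45,0,0,0,0.2],[0,0,60,0,0,0,0.2],[6,-40,40,0,0,-9,0.2],[6,-44,0,0,0,-10,0.2],[6,-45,0,0,0,-10,0.2],[6,-45,0,0,0,-10,0.2],[6,-45,0,0,0,-10,0.2],[6,-45,0,0,0,-10,0.2],[6,-45,0,0,0,-10,0.2],[5,-45,0,0,0,-10,0.2]]'
python3 -m handwheel '[[0,0,0,0,0,-10,0.2],[0,0,0,0,0,0,0.2],[0,0,0,0,0,0,0.2],[0,0,0,0,0,0,0.2],[0,0,0,0,0,0,0.2],[0,0,0,0,0,0,0.2],[0,0,0,0,0,0,0.2],[0,0,0,0,0,0,0.2],[0,0,0,0,0,0,0.2],[0,0,0,0,0,0,0.2]]'
python3 - <<'E'
from h import *
snap('side','s7');snap('wrist','w7')
a=cv2.imread('pics/side0.png');a=cv2.imread('pics/s7.png')
cv2.imwrite('pics/crop7.png',np.hstack([cv2.resize(a[130:330,300:500],(400,400),interpolation=2),cv2.resize(cv2.imread('pics/w7.png'),(400,300)).repeat(1,0)[:300] if 0 else cv2.resize(cv2.imread('pics/w7.png'),(400,400))]))
print(manip.sense()['tcp_pos'])
E
```

```text
t: 26.7
tcp_pos: [0.621, -0.0433, 0.1492]
tool_rot: [0.641, 0.768, 0.0, -0.0]
force: [0.1, -0.2, -1.7]
finger_gap: 0.368
gripper_force: 50.6
t: 27.95
tcp_pos: [0.6212, -0.0421, 0.1491]
tool_rot: [0.703, 0.711, -0.0, -0.0]
force: [-1.0, 0.2, -2.2]
finger_gap: 0.361
gripper_force: 50.6
[ 0.62124071 -0.04209525  0.14912586]
```

View pics/crop7.png

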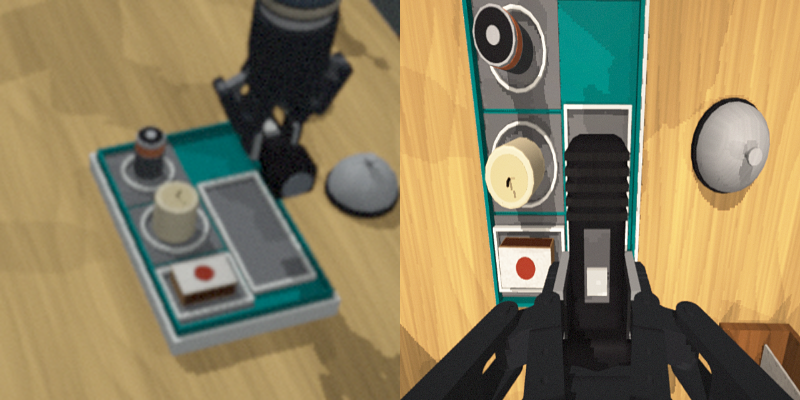

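The torch is held level over the trough. The battery and candle stand in their rings and the matchbox is in its holder. I'll measure the trough centre once more from this view (trough end corners at about 261,126 and 371,126 full-size).

```bash
python3 - <<'E'
from h import *
c=load('w7');a=at(c,(261,126),.034);b=at(c,(371,126),.034);print(a,b,(a+b)/2)
print('batt',at(c,(148,42),.089))
E
python3 -m handwheel '[[1.5,-1.5,-30,0,0,0,0.2],[0,0,-40,0,0,0,0.2],[0,0,-20,0,0,0,0.2],[0,0,-10,0,0,0,0.2],[0,0,0,0,0,0,0.2],[0,0,0,0,0,0,0.2],[0,0,0,0,0,0,0.2],[0,0,0,0,0,0,0.2],[0,0,0,0,0,0,0.2],[0,0,0,0,0,0,0.2]]'
```

```text
[0.5852 0.0334 0.034 ] [0.656  0.0343 0.034 ] [0.6206  0.03385 0.034  ]
batt [0.5403 0.0715 0.089 ]
t: 29.3
tcp_pos: [0.6228, -0.0436, 0.0493]
tool_rot: [0.703, 0.711, 0.0, 0.0]
force: [0.8, -0.5, -1.2]
finger_gap: 0.363
gripper_force: 50.6
```

```bash
python3 -m handwheel '[[-1,-1.5,-8,0,0,0,0.2],[0,0,-4,0,0,0,0.2],[0,0,-2,0,0,0,0.2],[0,0,-1,0,0,0,0.2],[0,0,-0.5,0,0,0,0.2],[0,0,0,0,0,0,0.2],[0,0,0,0,0,0,0.2],[0,0,0,0,0,0,0.2],[0,0,0,0,0,0,0.2],[0,0,0,0,0,0,0.2]]'
```

```text
t: 30.55
tcp_pos: [0.6213, -0.045, 0.0342]
tool_rot: [0.703, 0.711, -0.0, -0.0]
force: [-3.1, 1.1, 5.2]
finger_gap: 0.365
gripper_force: 51.4
```

Contact with the floor is felt. Release, rise and look.

```bash
python3 -m handwheel '[[0,0,0,0,0,0,0.4],[0,0,0,0,0,0,0.45],[0,0,0,0,0,0,0.5],[0,0,0,0,0,0,0.5],[0,0,0,0,0,0,0.5],[0,0,20,0,0,0,0.5],[0,0,40,0,0,0,0.5],[0,0,50,0,0,0,0.6],[0,0,50,0,0,0,0.6],[20,0,20,0,0,0,0.6]]'
python3 - <<'E'
from h import *
snap('wrist','w8')
E
```

```text
t: 31.8
tcp_pos: [0.6425, -0.0452, 0.2192]
tool_rot: [0.703, 0.711, 0.002, 0.003]
force: [0.9, 0.3, -0.2]
finger_gap: 0.6
gripper_force: 0.0
```

View pics/w8.png

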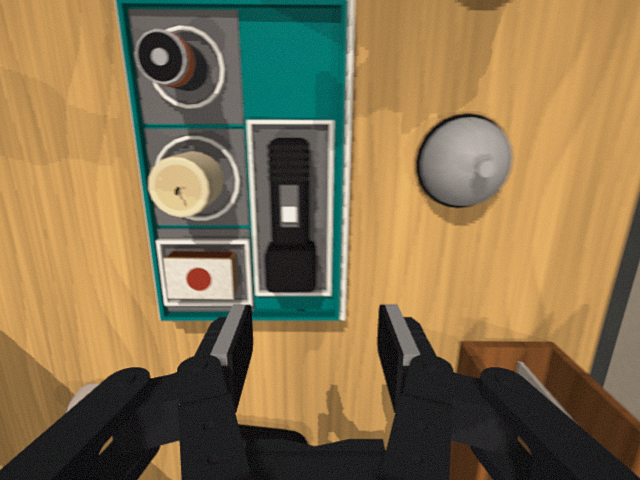

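The wrist view shows the torch lying in the trough, rows 138–293, against a lip of rows 121–297 and columns 247–335. I'll check the offset with parallax included.

Run:
```python
from h import *
c=load('w8')
for n,p,z in [('lip top',(290,121),.034),('lip bot',(294,297),.034),('lipL',(250,210),.034),('lipR',(335,210),.034),('tail',(289,138),.058),('tail2',(289,138),.05),('head',(291,293),.064),('head2',(291,293),.046),('bodyL',(272,210),.058),('bodyR',(310,210),.058),('candle',(181,188),.078),('batt',(159,57),.087),('match',(199,279),.05)]: print(n,at(c,p,z))
```

```text
lip top [0.622  0.0332 0.034 ]
lip bot [ 0.6245 -0.1244  0.034 ]
lipL [ 0.5865 -0.0411  0.034 ]
lipR [ 0.6608 -0.0403  0.034 ]
tail [0.6225 0.0209 0.058 ]
tail2 [0.622  0.0206 0.05  ]
head [ 0.6234 -0.1062  0.064 ]
head2 [ 0.6224 -0.1147  0.046 ]
bodyL [ 0.6082 -0.0354  0.058 ]
bodyR [ 0.639  -0.0351  0.058 ]
candle [ 0.5433 -0.0149  0.078 ]
batt [0.5405 0.0716 0.087 ]
match [ 0.5418 -0.1     0.05  ]
```

```bash
python3 -m handwheel '[[0,0,0,0,0,0,0.6],[0,0,0,0,0,0,0.6],[0,0,0,0,0,0,0.6],[0,0,0,0,0,0,0.6],[0,0,0,0,0,0,0.6],[0,0,0,0,0,0,0.6],[0,0,0,0,0,0,0.6],[0,0,0,0,0,0,0.6],[0,0,0,0,0,0,0.6],[0,0,0,0,0,0,0.6]]'; python3 -c "
from station import manip;print(manip.sign_off())"
```

```text
t: 33.1
tcp_pos: [0.6417, -0.045, 0.2136]
tool_rot: [0.703, 0.711, -0.0, -0.0]
force: [0.5, 0.3, 0.5]
finger_gap: 0.599
gripper_force: 0.0
the job is handed in; nothing more can be done
None
```

I handed the job in at about 33 s: the last wrist picture puts the torch, candle, battery and matchbox each within about 3 mm of its holder's centre, and I never touched the cup or the case; the hand-in gave no verdict.

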